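# Close up the desk organiser

## Robot

A 6-joint arm with a two-finger parallel gripper is mounted at the origin on the work surface. World frame = base frame: x ahead of the robot, y to its left, z up, the work surface at z = 0. Lengths are in m, angles in rad, forces in N, time in s.
With the tool pointing down it reaches from about 0.375 to 0.975 m from the base axis. Payload 3.8 kg.
Tool frame: the origin (TCP) lies on the centre line of the jaws, within the pads' length; the fingertips stand 14 mm ahead of it and the grasp point (between the pads) lies 5 mm behind it (bot.finger_overhang is the distance from the TCP to the fingertips, in m); y points along the fingers, x is the direction in which the jaws open and shut, and the axes are right-handed (so a half turn about y gives the same grasp; the last joint's range is limited). The gripper opens to 85 mm and grips with 20 to 120 N. Pads are 22 mm wide; open, the fingers measure 114 mm over their backs; the gripper's body (76 mm by 85 mm) begins 54 mm behind the grasp point. The pads swing forward as they close: fully open they stand 13 mm farther back than shut.
Start: joints at [1.108, 0.264, 1.604, -0, 1.274, -0.037], TCP at [0.279, 0.615, 0.245] pointing down, gripper open.
Joint ranges: [-2.63, 2.63], [-0.94, 2.18], [0.31, 2.57], [-1.31, 4.45], [0, 2.66], [-2.55, 2.55]. Speed limits (rad/s): [2.57, 2.57, 3.14, 3.14, 3.14, 3.14].

## Interface

Orientations are given as a rotation vector (axis times angle).
In Python, from workcell import readout, read_camera, bot, spotter gives the robot as it stands.
- The arm moves only by the tool jog_arm, never from a script. Its argument "increments" is a list of rows, each a list of 7 numbers: the shift along the tool's x, y, z in m, then the turn, a rotation vector about the tool's x, y, z in rad, then the opening, from 0 (shut) to 1 (fully open). A call has 1 to 10 rows; each row shifts and turns the pose as measured when the row begins, along the tool's axes as they then stand; what a row does not reach is not made up. A row lasts 1/8 s, in which the tool goes at most 62.5 mm and 10.7 degrees, less where a joint would pass 70% of its speed; a pose out of reach is approached as far as the arm can. A call with a gripper value outside its range is refused whole. The fingers move at their own pace and stop on an object; "force" is the grip in N (left out, the last holds). Time passes only in rows, so rows that do not move let the fingers close. It gives the time, the measured TCP pose, the force and the opening at its end, in the units of the state.
- readout.read_state(): the state, without advancing time (a new reading comes with each control period).
- read_camera(name): name is "side" or "top" or "wrist"; returns a dict with "img" (400x640x3 uint8, blue, green, red), "range_z" (400x640 float32, m along the optical axis (not along the pixel's ray), 0 where there is no reading), "fx", "fy", "cx", "cy" (pixels), "world_from_camera" (4x4, takes a point from camera to world coordinates). Camera axes: x right, y down, z forward; pixel columns grow to the right and rows downward; lengths in m; the calibration is good to about 2 mm. A picture is of the moment at which its call begins.
- bot.finish_job(): hands the job in, once; it reports no verdict.
Trained networks look in a picture, given as the dict that the camera call returned (one of the last four; its "shot" number tells which), for a name from the list of things; names that differ only in an ending like _2 or _b are one class to them, and where a whole thing is asked for, a point or a joint stands for the part that bears it (a point fixed in the world has none). Each returns a list of dicts, best first, with "p" (0 to 1); they miss things now and then, are a little off and sometimes report something else, mostly with a low value. They report only what shows in the picture. A call takes as long as a camera call.
- spotter.masks_of(picture, thing): "mask" (400x640 bool, what is visible of it) and "location" ([column, row] in pixels, amid what is visible of it).
- spotter.spot_point(picture, thing): "location" ([column, row] in pixels: a listed point, or the origin of a listed thing).
The state is a dict: "time": time; "q": joint angles; "joint_vel": joint speeds; "joint_torque": joint torques, N m; "tool_pos": TCP position; "tcp_rot": TCP orientation; "wrist_force": force on the tool from outside, world axes, zero at the start; "torque": the same for the moment, N m; "width": opening from 0.0 (shut) to 1.0 (fully open).
Only numpy, scipy, OpenCV 4.12 (cv2) and the standard library are available. Lean on these libraries where they do the work, as an engineer would, in place of code of your own. Each camera call takes 0.05 s, during which the arm holds its last target. There are 200 camera calls.

## Task

Close up the wooden organiser on the desk for the night: with the fingertips, push both of its drawers fully shut and slide the loose lid on its top along its guides until the tray is fully covered, in whichever order you like. The lid stays down in its guides all the while, not lifted or tilted out, and the binoculars, jar, lighter and the lens cap in the tray are left where they are. Finish with the hand clear.

Things in the scene. Friction and masses are not known exactly. Their poses are not given: they have to be found in the camera images.
- organiser: Wooden desk organiser fixed to the desk, 180 (x) by 420 (y) by 96 mm high. Origin: centre of its underside. +x is its back; -x its front with two drawers side by side. Its top is a channel along y for the lid: 156 mm wide, floor 86 mm and rims 96 mm above the desk, end stops at y = -198 and 198 mm. The +y half of its floor is a tray 20 mm deep (y 10 to 184, x -64 to 64 mm), the -y half plain deck.
- drawer_left (a joint): How far the left drawer (left side of the organiser, organiser +y) is open, in m: 0 is fully shut (hits a stop), it grows as the drawer comes out towards the robot along organiser -x. Sliding friction about 1.5 N plus light damping (5 N per m/s); it stays where it is left.
- drawer_right (a joint): How far the right drawer (right side of the organiser, organiser -y) is open, in m: 0 is fully shut (hits a stop), it grows as the drawer comes out towards the robot along organiser -x. Sliding friction about 1.5 N plus light damping (5 N per m/s); it stays where it is left.
- drawer_left_face (a point): Middle of the outer face of the left drawer's front, 45 mm above the desk; moves with the drawer; axes as the organiser's (it shuts along organiser +x). The front is an upright board 202 mm wide (y), 16 mm thick, flat from 6 to 66 mm above the desk; above that, to 82 mm, a 70 mm wide finger notch is cut in its middle. No handle. Fully shut, this face is at organiser x = -106 mm.
- drawer_right_face (a point): Middle of the outer face of the right drawer's front, 45 mm above the desk; moves with the drawer; axes as the organiser's (it shuts along organiser +x). The front is an upright board 202 mm wide (y), 16 mm thick, flat from 6 to 66 mm above the desk; above that, to 82 mm, a 70 mm wide finger notch is cut in its middle. No handle. Fully shut, this face is at organiser x = -106 mm.
- lid: Loose wooden sliding lid, 153 (x) by 200 (y) by 8 mm, about 0.25 kg, lying in the organiser's channel with 1.5 mm play front and back, axes as the organiser's. Origin: centre of its underside. In its middle a raised block 110 by 110 mm, 18 mm high (8 to 26 mm above the underside), too wide to pinch. It closes along organiser +y until its edge meets the end stop, covering the tray.
- lid_push (a point): Point on the lid: middle of the upright -y side of its raised block, 55 mm from the lid's centre and 17 mm above its underside. Push here along organiser +y to close the lid. Axes as the lid's.
- lid_home (a point): Point on the organiser at 98 mm along its +y and 86 mm above the desk: where the lid's origin lies when it is fully closed. Axes as the organiser's.
- lens_cap: Black round lens cap, 48 mm across and 12 mm high, lying loose in the tray. Origin: centre of its underside. Leave it there.
- jar: Amber glass jar with white cap, 72 mm across and 120 mm high, standing beside one end of the organiser. Origin: centre of its underside. Leave alone.
- binoculars: Black binoculars standing on end beside the other end of the organiser, about 54 by 120 by 145 mm high. Origin: centre of the underside. Leave alone.
- lighter: White pocket lighter with a steel end, 77 by 24 by 12 mm, lying on the desk in front of the organiser, about midway between the drawers. Origin: on its underside near the middle, x along its length. Leave alone.

How it is judged:
By the outcome, as a careful person would: the job done as asked, in the order asked, and still so for the second after the job is handed in, with the robot touching nothing.
It also fails if it takes over 54 s, if anything falls off the work surface, if the arm or the gripper's body presses on something with over 40 N, if the wrist force passes 120 N, or if a joint passes its speed limit or range.

## Working session

There is one attempt and no reset: what is moved stays moved. The work goes in short steps, Python scripts to look and compute and a tool call to move; the robot and the scene stay as the last step left them, time stands still between calls to the robot, and variables do not carry over. Pictures are saved under pics/ and viewed, about 8 in all and at most 12, crops included, and the job is handed in when it is done.

Besides the shell and the picture viewer there is one more tool, called as name(argument=value, ...) on one line, values as JSON. jog_arm: Moves the arm, as the interface text tells. Its arguments: {"type":"object","properties":{"increments":{"type":"array"},"force":{"type":"number"}},"required":["increments"]}

```bash
mkdir -p pics; cat > h.py <<'E'
import numpy as np, cv2
from workcell import readout, read_camera, bot, spotter
def pt(p,loc,r=2):
    u,v=int(round(loc[0])),int(round(loc[1]))
    w=p["range_z"][max(0,v-r):v+r+1,max(0,u-r):u+r+1]; w=w[w>0]
    if not len(w): return None
    z=np.median(w); c=np.array([(loc[0]-p["cx"])/p["fx"]*z,(loc[1]-p["cy"])/p["fy"]*z,z,1])
    return (p["world_from_camera"]@c)[:3]
def cloud(p):
    z=p["range_z"]; v,u=np.mgrid[:z.shape[0],:z.shape[1]]
    c=np.stack([(u-p["cx"])/p["fx"]*z,(v-p["cy"])/p["fy"]*z,z,np.ones_like(z)],-1)
    return (c@p["world_from_camera"].T)[...,:3]
E
python3 - <<'E'
from h import *
np.set_printoptions(precision=4,suppress=True)
s=readout.read_state(); print({k:np.round(v,3) for k,v in s.items()})
for n in("top","side"):
    p=read_camera(n); cv2.imwrite(f"pics/{n}0.png",p["img"])
    print(n,p["world_from_camera"][:3,3])
    for t in("organiser","drawer_left_face","drawer_right_face","lid","lid_push","lid_home","jar","binoculars","lighter","lens_cap"):
        r=spotter.spot_point(p,t)[:1]
        for d in r: print(t,round(d["p"],2),np.round(d["location"]),pt(p,d["location"]))
E
```

```text
{'time': np.float64(0.0), 'q': array([ 1.108,  0.265,  1.605,  0.   ,  1.274, -0.037]), 'joint_vel': array([-0.001, -0.001, -0.001,  0.   , -0.001,  0.   ]), 'joint_torque': array([ -0.   , -51.512, -36.731,   0.   ,   0.013,  -0.   ]), 'tool_pos': array([0.278, 0.614, 0.244]), 'tcp_rot': array([-1.382, -0.889,  0.892]), 'wrist_force': array([-0.068,  0.167,  0.467]), 'torque': array([ 0.022, -0.083,  0.017]), 'width': np.float64(1.003)}
top [0.4348 0.0296 1.3322]
organiser 0.27 [308. 255.] [0.4101 0.0524 0.0135]
drawer_left_face 0.84 [274. 230.] [0.476  0.145  0.0034]
drawer_right_face 0.86 [355. 218.] [ 0.5066 -0.0719  0.0656]
lid 0.86 [320. 162.] [0.6465 0.0204 0.1129]
lid_push 0.78 [345. 160.] [ 0.6515 -0.0435  0.1116]
lid_home 0.61 [277. 159.] [0.6612 0.1335 0.0674]
jar 0.92 [428. 161.] [ 0.6528 -0.2574  0.1018]
binoculars 0.72 [200. 172.] [0.6153 0.3173 0.1471]
lighter 0.59 [308. 257.] [0.4039 0.0524 0.0133]
lens_cap 0.53 [260. 162.] [0.6526 0.1788 0.0785]
side [ 0.1939 -0.6243  0.5831]
organiser 0.8 [342. 222.] [ 0.5737 -0.0807  0.0938]
drawer_left_face 0.81 [252. 200.] [0.4806 0.1607 0.0391]
drawer_right_face 0.85 [309. 249.] [ 0.5048 -0.0707  0.0466]
lid 0.88 [346. 193.] [ 0.625  -0.0184  0.1126]
lid_push 0.64 [366. 197.] [ 0.6563 -0.0452  0.1069]
lid_home 0.86 [324. 169.] [0.6779 0.1594 0.0677]
binoculars 0.87 [279. 163.] [0.5724 0.1999 0.0951]
lighter 0.6 [238. 246.] [0.3994 0.0481 0.0116]
lens_cap 0.49 [313. 171.] [0.6481 0.1618 0.0698]
```

```bash
python3 - <<'E'
from h import *
np.set_printoptions(precision=4,suppress=True)
p=read_camera("top"); cv2.imwrite("pics/top1.png",cv2.resize(p["img"][100:300,150:470],None,fx=2.4,fy=2.4))
P=cloud(p)
def rect(lo,hi,name,box):
    x,y,z=P[...,0],P[...,1],P[...,2]
    m=(z>lo)&(z<hi)&(x>box[0])&(x<box[1])&(y>box[2])&(y<box[3])
    q=P[m][:,:2].astype(np.float32); r=cv2.minAreaRect(q); print(name,len(q),r,np.median(P[m][:,2]))
rect(.104,.122,"block",(.5,.8,-.15,.2))
rect(.088,.102,"rims+lid",(.5,.85,-.21,.27))
rect(.06,.086,"fronts R",(.4,.58,-.2,.03))
rect(.03,.086,"fronts L",(.4,.58,.05,.3))
R=cv2.Rodrigues(readout.read_state()["tcp_rot"])[0]; print(R)
E
```

```text
block 1837 ((0.6514717936515808, 0.07506252825260162), (0.2435900717973709, 0.17170165479183197), 87.93683624267578) 0.11279364712561946
rims+lid 5628 ((0.6236771941184998, 0.031910985708236694), (0.4208580255508423, 0.23113101720809937), 87.62537384033203) 0.09506099284952918
fronts R 611 ((0.5418554544448853, -0.07332456856966019), (0.20346911251544952, 0.0800727978348732), 88.02012634277344) 0.08074917305679263
fronts L 1126 ((0.5283135771751404, 0.1465442180633545), (0.19558468461036682, 0.10289323329925537), 87.77642059326172) 0.05134299270498377
[[ 0.4131 -0.     -0.9107]
 [ 0.9107 -0.      0.4131]
 [-0.     -1.     -0.    ]]
```

View pics/top1.png

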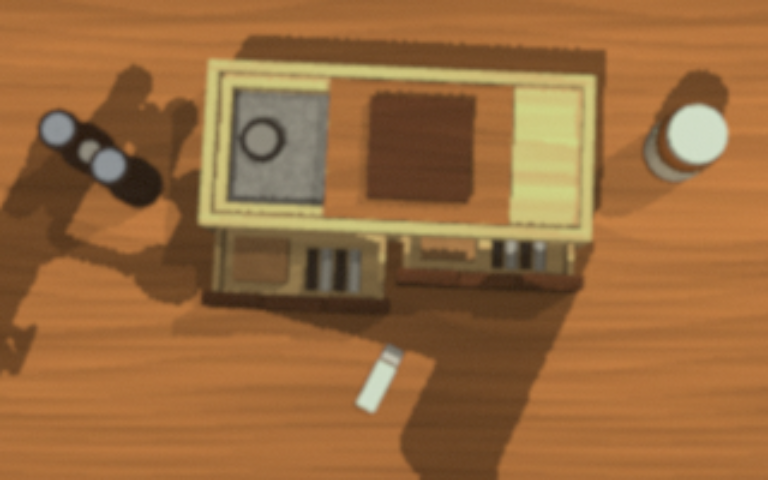

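View pics/side0.png

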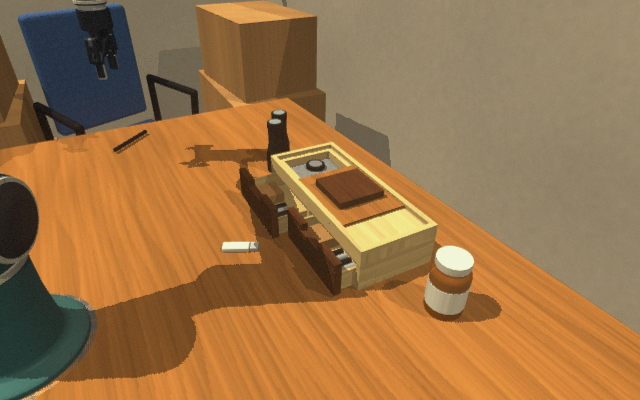

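```bash
python3 - <<'E'
from h import *
np.set_printoptions(precision=4,suppress=True)
p=read_camera("top"); P=cloud(p); x,y,z=P[...,0],P[...,1],P[...,2]
def rect(name,m):
    m=cv2.morphologyEx(m.astype(np.uint8),cv2.MORPH_OPEN,np.ones((3,3)))
    n,l,st,_=cv2.connectedComponentsWithStats(m); m=l==1+st[1:,4].argmax()
    q=P[m]; r=cv2.minAreaRect(q[:,:2].astype(np.float32)); print(name,len(q),np.round(r[0],4),np.round(r[1],4),round(r[2],2),"z",np.median(q[:,2]))
B=(x>.5)&(x<.8)&(y>-.2)&(y<.27)
rect("block",B&(z>.105)&(z<.125))
rect("org",B&(z>.084)&(z<.125))
for t in ("drawer_right_face","drawer_left_face","lighter","lid","organiser","binoculars"):
    d=spotter.masks_of(p,t)
    if d:
        m=d[0]["mask"]; q=P[m&(z>0.002)&(z<.3)]; print(t,d[0]["p"],len(q),np.percentile(q,[2,50,98],axis=0).tolist())
        if "org" in t or t=="lid" : print(cv2.minAreaRect(q[:,:2].astype(np.float32)))
# drawer front top strips, side profile
for n,a in(("R",-.072),("L",.145)):
    for dy in(-.06,.06):
        k=(abs(y-a-dy)<.006)&(z>.065)&(z<.09)&(x>.4)&(x<.56); print(n,dy,np.round(np.percentile(x[k],[0,10,50,90,100]),4))
E
```

```text
block 1827 [0.6474 0.0083] [0.1101 0.1113] 87.74 z 0.1128828295165929
org 8523 [0.6484 0.0308] [0.421  0.1812] 87.7 z 0.09568090493010128
drawer_right_face 0.7 1548 [[0.5004998207935427, -0.16131562830862672, 0.008678730102089114], [0.528957844060862, -0.07345961619950711, 0.03713544732533258], [0.5565136361997326, 0.022500940344757893, 0.0864059320659239]]
drawer_left_face 0.7 2446 [[0.4761837124725822, 0.04879673886397155, 0.008235242639298757], [0.5200275130521881, 0.14257652056844233, 0.02855845249215394], [0.5659927112791452, 0.231918534401465, 0.0854718073391516]]
lighter 0.57 229 [[0.368750721187671, 0.030058350233901108, 0.006575789297535959], [0.4008492696195737, 0.05156070053409316, 0.012446274353334452], [0.43444466551015765, 0.07159050976694142, 0.018542403946594323]]
lid 0.95 4516 [[0.5737306651408421, -0.08784370819298626, 0.09023485111001692], [0.6442091099770018, 0.007983531371622148, 0.09738635361258174], [0.720796727992822, 0.10391241413470212, 0.11679799831205633]]
((0.6474016904830933, 0.008945204317569733), (0.20269308984279633, 0.15423491597175598), 87.6448974609375)
organiser 0.83 10442 [[0.4822365600255459, -0.1710177113905546, 0.010180457959854535], [0.5822947202329565, 0.0894385520456611, 0.08082569123219385], [0.7357851536018652, 0.2333283671245559, 0.09991333448968652]]
((0.6090188026428223, 0.04194994270801544), (0.44010746479034424, 0.2733314335346222), 87.60319519042969)
binoculars 0.58 1003 [[0.5972856146523805, 0.30291743796462556, 0.01586661756683518], [0.6344466059043393, 0.3425668177460641, 0.1349483827910234], [0.6762097539625294, 0.3980360940469447, 0.15011650358921944]]
R -0.06 [0.5006 0.5008 0.5084 0.5484 0.5522]
R 0.06 [0.5053 0.5056 0.5132 0.5563 0.5568]
L -0.06 [0.4744 0.4751 0.482  0.4896 0.4897]
L 0.06 [0.4791 0.4798 0.4866 0.4942 0.4943]
```

jog_arm(increments=[[0,0,0,0,-0.13,0,0],[0,0,0,0,-0.13,0,0],[0,0,0,0,-0.126,0,0],[-0.05,0,0,0,0,0,0],[-0.05,0,-0.02,0,0,0,0],[-0.05,0,-0.02,0,0,0,0],[-0.05,0,-0.02,0,0,0,0],[-0.05,0,-0.02,0,0,0,0],[-0.05,0,-0.02,0,0,0,0],[-0.05,0,-0.02,0,0,0,0]])

```text
time: 2.75
tool_pos: [0.3919, 0.2557, 0.2452]
tcp_rot: [-1.219, -1.199, 1.192]
wrist_force: [0.7, -0.3, 0.1]
width: 0.001
```

jog_arm(increments=[[-0.04,0.02,-0.01,0,0,0,0],[-0.04,0.03,-0.01,0,0,0,0],[-0.03,0.04,-0.01,0,0,0,0],[0,0.04,-0.01,0,0,0,0],[0,0.04,-0.007,0,0,0,0],[0,0.016,0,0,0,0,0],[0,0,0,0,0,0,0]])

```text
time: 3.62
tool_pos: [0.4434, 0.1384, 0.0583]
tcp_rot: [-1.228, -1.202, 1.179]
wrist_force: [-0.1, -0.0, -0.1]
width: -0.004
```

```bash
cat > st.py <<'E'
from h import *
np.set_printoptions(precision=4,suppress=True)
s=readout.read_state(); R=cv2.Rodrigues(s["tcp_rot"])[0]; print(s["time"],s["tool_pos"],s["wrist_force"])
C=np.array([.6484,.0308]); a=np.radians(-2.3); ux=np.array([np.cos(a),np.sin(a)]); uy=np.array([-ux[1],ux[0]])
print("yaw err deg",np.degrees(np.arctan2(R[1,0],R[0,0]))-87.7,"tilt",R[2])
d=s["tool_pos"][:2]-C; print("tcp in org",d@ux,d@uy)
E
python3 st.py; python3 - <<'E'
from h import *
p=read_camera("side"); cv2.imwrite("pics/s1.png",cv2.resize(p["img"][90:310,180:480],None,fx=2.5,fy=2.5))
E
```

```text
3.625 [0.4434 0.1384 0.0583] [-0.0952 -0.0482 -0.1475]
yaw err deg 0.7781479636054769 tilt [ 0.0054 -0.9999 -0.014 ]
tcp in org -0.2091663765807246 0.09924965622066817
```

View pics/s1.png

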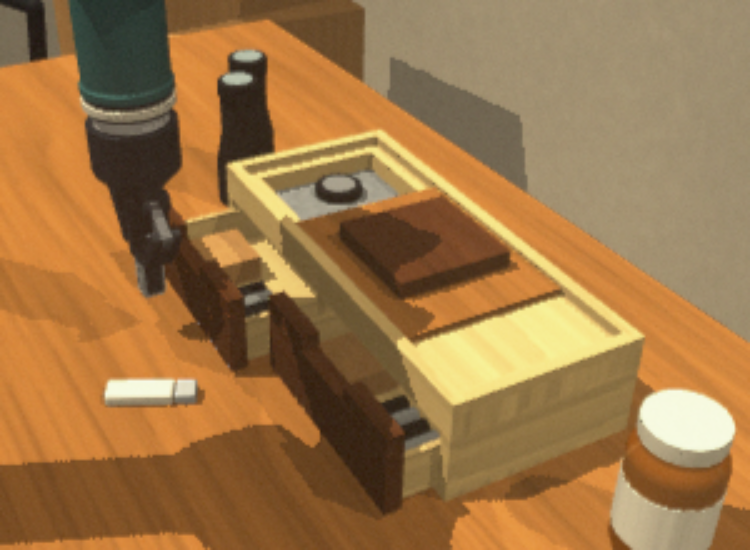

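jog_arm(increments=[[0,0,-0.015,0,0,0,0],[0,0,-0.015,0,0,0,0],[0,0,-0.015,0,0,0,0],[0,0,-0.015,0,0,0,0],[0,0,-0.01,0,0,0,0],[0,0,-0.01,0,0,0,0]])

```text
time: 4.42
tool_pos: [0.5298, 0.1367, 0.0628]
tcp_rot: [-1.229, -1.205, 1.178]
wrist_force: [-1.8, -0.3, -2.0]
width: 0.001
```

```bash
python3 st.py
```

```text
4.425 [0.5298 0.1367 0.0628] [-1.8348 -0.2972 -2.0432]
yaw err deg 0.8211627464719271 tilt [ 0.0062 -0.9998 -0.0165]
tcp in org -0.12273062768945871 0.10108039696340596
```

jog_arm(increments=[[0,0.001,-0.005,0,0,0,0],[0,0.001,-0.005,0,0,0,0],[0,0,-0.004,0,0,0,0]])

```text
time: 4.8
tool_pos: [0.5376, 0.1362, 0.0601]
tcp_rot: [-1.218, -1.191, 1.186]
wrist_force: [-12.9, 0.3, 8.0]
width: -0.005
```

```bash
python3 st.py
```

```text
4.8 [0.5376 0.1362 0.0601] [-12.9199   0.3062   8.0136]
yaw err deg 0.7548143906463878 tilt [ 0.0048 -1.      0.0007]
tcp in org -0.11494803222057401 0.10087747480075646
```

jog_arm(increments=[[0,0,-0.005,0,0,0,0],[0,0,0.03,0,0,0,0],[0,0,0.04,0,0,0,0],[-0.045,0,0.012,0,0,0,0],[-0.05,0,0,0,0,0,0],[-0.05,0,0,0,0,0,0],[-0.05,0,0,0,0,0,0],[0,0,0,0,0,0,0]])

```text
time: 5.8
tool_pos: [0.4558, -0.0602, 0.0634]
tcp_rot: [-1.221, -1.2, 1.187]
wrist_force: [0.6, 0.8, -0.7]
width: 0.004
```

```bash
python3 st.py
```

```text
5.8 [ 0.4558 -0.0602  0.0634] [ 0.5511  0.7554 -0.7144]
yaw err deg 1.041172978496391 tilt [ 0.0043 -1.     -0.0069]
tcp in org -0.18874815072300158 -0.0986588211233621
```

jog_arm(increments=[[0,0.003,-0.015,0,0,0,0],[0,0,-0.015,0,0,0,0],[0,0,-0.015,0,0,0,0],[0,0,-0.012,0,0,0,0],[0,0,-0.007,0,0,0,0],[0,0,-0.005,0,0,0,0],[0,0,-0.005,0,0,0,0]])

```text
time: 6.68
tool_pos: [0.5302, -0.0581, 0.0592]
tcp_rot: [-1.208, -1.195, 1.197]
wrist_force: [-19.7, -1.8, 13.3]
width: 0.003
```

```bash
python3 st.py
```

```text
6.675 [ 0.5302 -0.0581  0.0592] [-19.6832  -1.8195  13.316 ]
yaw err deg 1.3703034288295584 tilt [ 0.0048 -1.      0.0065]
tcp in org -0.11456542672558077 -0.09352873905734546
```

jog_arm(increments=[[0,0,0.035,0,0.024,0,0],[0,-0.05,0,0,0,0,0],[0,-0.05,0,0,0,0,0],[-0.01,-0.01,-0.05,0,0,0,0],[-0.01,0,-0.05,0,0,0,0],[-0.01,0,-0.045,0,0,0,0],[0,0,0,0,0,0,0]])

```text
time: 7.55
tool_pos: [0.6408, -0.0933, 0.1701]
tcp_rot: [-1.221, -1.179, 1.175]
wrist_force: [-0.6, 0.4, 0.5]
width: 0.0
```

```bash
python3 st.py;python3 - <<'E'
from h import *
p=read_camera("side"); cv2.imwrite("pics/s2.png",cv2.resize(p["img"][90:310,180:480],None,fx=2.5,fy=2.5))
E
```

```text
7.55 [ 0.6408 -0.0933  0.1701] [-0.6444  0.4119  0.518 ]
yaw err deg -0.08792902474213804 tilt [ 0.0069 -1.      0.004 ]
tcp in org -0.0025660837434427954 -0.12434042220458721
```

View pics/s2.png

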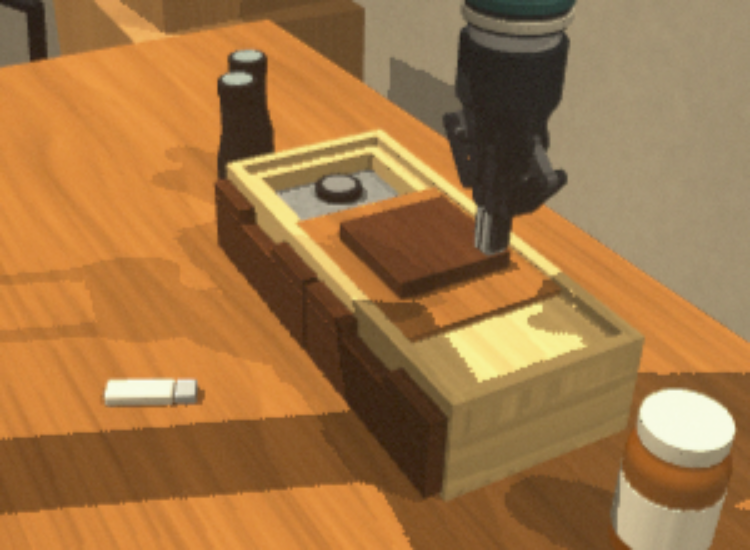

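jog_arm(increments=[[0,0.03,0,0,0,0,0],[0,0.02,0,0,0,0,0],[0,0.004,-0.002,0,0,0,0],[0,0,0,0,0,0,0]])

```text
time: 8.1
tool_pos: [0.6384, -0.0913, 0.1151]
tcp_rot: [-1.218, -1.178, 1.176]
wrist_force: [-1.0, -0.5, 0.2]
width: 0.001
```

```bash
python3 st.py;python3 - <<'E'
from h import *
p=read_camera("side"); cv2.imwrite("pics/s3.png",cv2.resize(p["img"][140:240,290:430],None,fx=5,fy=5))
E
```

```text
8.1 [ 0.6384 -0.0913  0.1151] [-1.0358 -0.4537  0.2055]
yaw err deg -0.07150096020575347 tilt [ 0.0081 -0.9999  0.0064]
tcp in org -0.00507222153657255 -0.1224336759337883
```

View pics/s3.png

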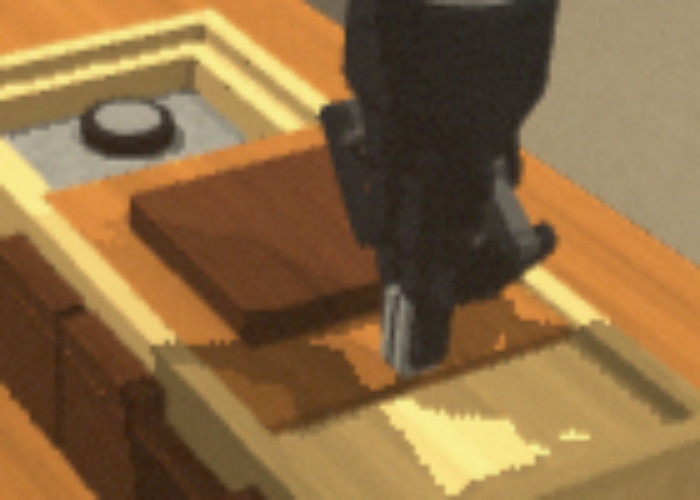

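jog_arm(increments=[[0.01,0.001,-0.005,0,0,0,0],[0.01,0.001,0,0,0,0,0],[0.01,0,0,0,0,0,0],[0.012,0,0,0,0,0,0],[0.012,0,0,0,0,0,0],[0.012,0,0,0,0,0,0]])

```text
time: 8.9
tool_pos: [0.6483, -0.022, 0.1165]
tcp_rot: [-1.222, -1.181, 1.174]
wrist_force: [0.1, -1.0, -0.5]
width: 0.003
```

```bash
python3 st.py
```

```text
8.9 [ 0.6483 -0.022   0.1165] [ 0.0743 -1.0244 -0.4552]
yaw err deg -0.07993102801069085 tilt [ 0.0067 -1.      0.0017]
tcp in org 0.0020465560644653403 -0.052739752998966404
```

jog_arm(increments=[[0.012,0.002,0,0,0,0,0],[0.012,0.002,0,0,0,0,0],[0.012,0.001,0,0,0,0,0],[0.012,0.001,0,0,0,0,0],[0.01,0,0,0,0,0,0]])

```text
time: 9.52
tool_pos: [0.6519, 0.0341, 0.1167]
tcp_rot: [-1.231, -1.18, 1.182]
wrist_force: [0.2, -1.9, 0.1]
width: 0.002
```

```bash
python3 st.py
```

```text
9.525 [0.6519 0.0341 0.1167] [ 0.2357 -1.8751  0.1037]
yaw err deg 0.052432767977990125 tilt [-0.0036 -1.     -0.0017]
tcp in org 0.003396046630591925 0.003435433430285827
```

jog_arm(increments=[[0.009,0.003,0.001,0,0,0,0],[0.007,0.001,0,0,0,0,0],[0.005,0,0,0,0,0,0],[0.004,0,0,0,0,0,0]])

```text
time: 10.02
tool_pos: [0.6529, 0.0575, 0.1166]
tcp_rot: [-1.237, -1.18, 1.188]
wrist_force: [-0.9, -2.4, 1.8]
width: -0.001
```

```bash
python3 st.py
```

```text
10.025 [0.6529 0.0575 0.1166] [-0.9079 -2.4179  1.8005]
yaw err deg 0.17625396631513013 tilt [-0.0107 -0.9999 -0.0043]
tcp in org 0.0033854457524660625 0.026837306491723778
```

jog_arm(increments=[[0.005,0.001,0,0,0,0,0],[0.004,0,0,0,0,0,0],[0.004,0,0,0,0,0,0]])

```text
time: 10.4
tool_pos: [0.6531, 0.0626, 0.1167]
tcp_rot: [-1.247, -1.174, 1.203]
wrist_force: [-2.3, -17.3, 4.0]
width: 0.002
```

```bash
python3 st.py
```

```text
10.4 [0.6531 0.0626 0.1167] [ -2.2922 -17.3155   4.012 ]
yaw err deg 0.3866667169431679 tilt [-0.0268 -0.9996 -0.0033]
tcp in org 0.0034501826200782036 0.03194842837037787
```

jog_arm(increments=[[-0.02,0,0,0,0,0,0],[-0.02,-0.02,0,0,0,0,0],[0,-0.05,0,0,0,0,0],[0,-0.05,0,0,0,0,0],[0,-0.03,0.05,0,0,0,0],[0,0,0.06,0,0,0,0],[0,0,0.06,0,0,0,0],[-0.05,0,0.04,0,0,0,0],[-0.05,0,0,0,0,0,0],[-0.05,0,0,0,0,0,0]])

```text
time: 11.65
tool_pos: [0.4348, -0.1154, 0.2844]
tcp_rot: [-1.249, -1.196, 1.189]
wrist_force: [1.1, -0.3, -0.4]
width: -0.002
```

```bash
python3 st.py; python3 - <<'E'
from h import *
p=read_camera("top"); P=cloud(p); x,y,z=P[...,0],P[...,1],P[...,2]
C=np.array([.6484,.0308]); a=np.radians(-2.3); ux=np.array([np.cos(a),np.sin(a)]); uy=np.array([-ux[1],ux[0]])
D=P[...,:2]-C; X,Y=D@ux,D@uy
m=((z>.105)&(z<.125)&(abs(X)<.12)&(abs(Y)<.19)).astype(np.uint8); m=cv2.morphologyEx(m,cv2.MORPH_OPEN,np.ones((3,3)))>0
r=cv2.minAreaRect(np.stack([X[m],Y[m]],1).astype(np.float32)); print("block in org",r,"z",np.percentile(z[m],[2,50,98]))
for n,c in(("R",-.104),("L",.104)):
    k=(abs(Y-c)<.09)&(z>.05)&(z<.084)&(X<-.08)&(X>-.2); print(n,np.percentile(X[k],[1,5,50]) )
k=(abs(X)<.05)&(Y>.16)&(Y<.19)&(z<.085); print("tray pixels seen",k.sum(), "lid edge z",np.median(z[(abs(X)<.06)&(Y>.16)&(Y<.19)]))
cv2.imwrite("pics/t2.png",cv2.resize(p["img"][100:300,150:470],None,fx=2.4,fy=2.4))
p=read_camera("side"); cv2.imwrite("pics/s4.png",cv2.resize(p["img"][90:310,180:480],None,fx=2.5,fy=2.5))
E
```

```text
11.65 [ 0.4348 -0.1154  0.2844] [ 1.1001 -0.2857 -0.4443]
yaw err deg 0.6347192598271079 tilt [-0.0151 -0.9997 -0.021 ]
tcp in org -0.207521885089753 -0.15463024185112056
block in org ((0.001164168119430542, 0.09785162657499313), (0.11123547703027725, 0.10997352749109268), 0.25155529379844666) z [0.10783734 0.11286222 0.11780858]
R [-0.10628373 -0.10598601 -0.09869398]
L [-0.10661277 -0.1063695  -0.09923509]
tray pixels seen 0 lid edge z 0.09494628603175426
```

View pics/t2.png

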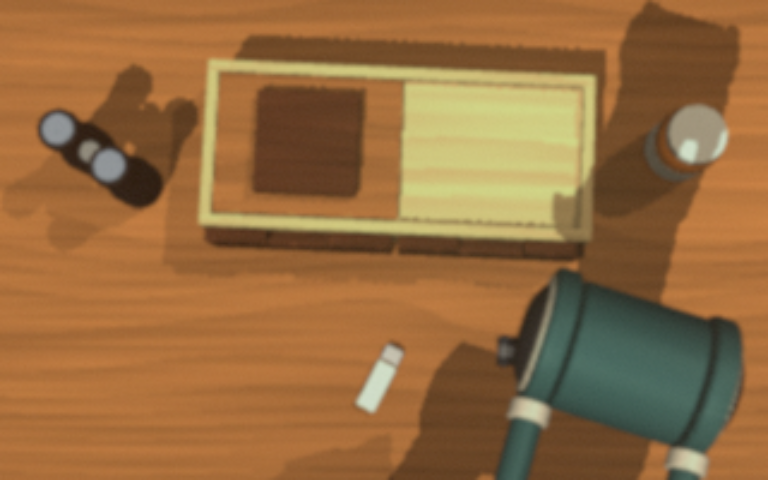

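View pics/s4.png

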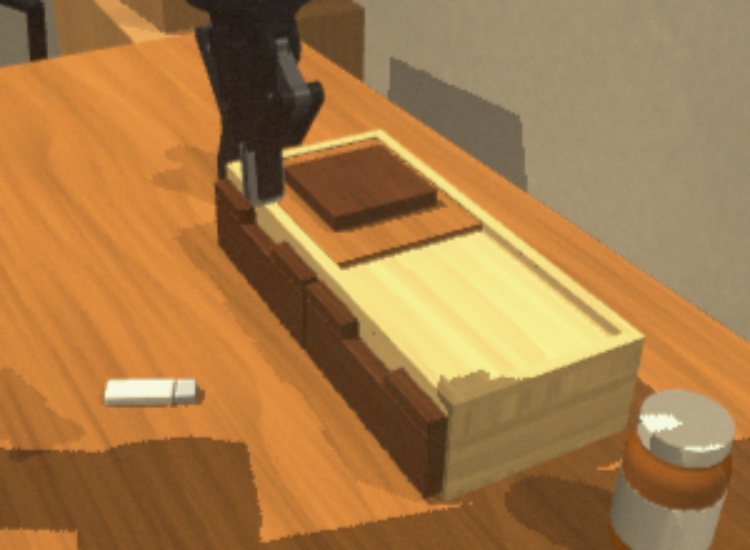

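The pictures show the lid against the +y stop in its channel, with its block at crop (308,140) in the top view. Both drawer fronts are flush, the jar, binoculars and lighter have not moved, and the hand is clear at z = 0.28.

```bash
python3 -c "
from workcell import bot
print(bot.finish_job())"
```

```text
the job is handed in; nothing more can be done
None
```

I pushed both drawers shut with the closed fingertips, slid the lid along its guides to its end stop, and backed the hand clear. The job was handed in at about 12 s on the robot's clock.

- **Drawers:** both fronts measured at organiser x = -106 mm, which is fully shut. The push force rose to 13 N on the left and 20 N on the right at the stops.
- **Lid:** the lid centre measured at y = 97.9 mm, against 98 mm when fully closed. It lies flat at its normal height, and no part of the tray shows in the top view. The force at its stop was 17 N.
- **Other things:** the jar, binoculars and lighter show no movement in the pictures. The lens cap is now under the lid, so I could not check it after closing; the fingers never went into the tray.

No check failed or disagreed.

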